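# Pick the split retaining ring off a grinder burr hub

### The arm

A 6-joint arm with a two-finger parallel gripper is mounted at the origin on the work surface. World frame = base frame: x ahead of the robot, y to its left, z up, the work surface at z = 0. Lengths are in m, angles in rad, forces in N, time in s.
With the tool pointing down it reaches from about 0.25 to 0.725 m from the base axis. Payload 4 kg.
Tool frame: the origin (TCP) lies midway between the tips of the shut fingers; the grasp point (between the pads) lies 19 mm behind it; z points along the fingers, y is the line along which they close (so a half turn about z gives the same grasp; the last joint's range is limited). The gripper opens to 85 mm and grips with 20 to 120 N. Pads are 22 mm wide; open, the fingers measure 114 mm over their backs; the gripper's body (76 mm by 85 mm) begins 54 mm behind the grasp point. The pads swing forward as they close: fully open they stand 13 mm farther back than shut.
Start: joints at [-1.347, 0.241, 0.005, 1.335, 0, 1.571], TCP at [0.111, -0.488, 0.231] pointing down, gripper open.
Joint ranges: [-2.72, 2.72], [-1.05, 1.87], [-1.09, 1.28], [-1.99, 2.15], [-1.42, 1.44], [-3.14, 3.14]. Speed limits (rad/s): [2.79, 2.79, 3.14, 3.14, 3.14, 3.14].

### API

Orientations are given as a unit quaternion [x, y, z, w].
In Python, from workcell import bot gives the robot as it stands. The module is installed in compiled form; this text tells all that it offers.
- The arm moves only by the tool drive_tool, never from a script. Its arguments are lists of equal length, an entry for each row: "slide": the shift along the tool's x, y, z scaled (see below), a list of three; "rotation": the turn, a rotation vector about the tool's x, y, z scaled (see below), a list of three. A call has exactly 8 rows; each row is the pose to reach, as a shift and turn from the pose commanded when the call began, along the tool's axes at that moment; what a row does not reach only later rows make up. The controller multiplies each number of a shift by 250 mm and each number of a turn by 0.5 rad. A row lasts 1/8 s, in which the tool goes at most 62.5 mm and 10.7 degrees, less where a joint would pass 70% of its speed; a pose out of reach is approached as far as the arm can. A call with a number of a shift or a turn outside -1 to 1 is refused whole. A call with a gripper value outside its range is refused whole. "gripper" is the opening, from 0 (shut) to 1 (fully open), set as the call begins (left out, the last holds). The fingers move at their own pace and stop on an object; the grip force is fixed at half the most. Time passes only in rows, so rows that repeat a pose let the fingers close, or fill a call up. It gives the time, the measured TCP pose, the force, the opening and the grip force at its end, in the units of the state.
- bot.get_obs(): the state, without advancing time (a new reading comes with each control period).
- bot.camera(name): name is "side" or "top"; returns a dict with "image" (400x640x3 uint8, red, green, blue), "z_map" (400x640 float32, m along the optical axis (not along the pixel's ray), 0 where there is no reading), "camera_matrix" (3x3 intrinsics, pixels), "xyz" and "orientation" of the camera in the world. Camera axes: x right, y up, looking along -z (the intrinsics and any distortion apply to the point x, -y, -z); pixel columns grow to the right and rows downward; lengths in m; the calibration is good to about 2 mm. A picture is of the moment at which its call begins.
- bot.job_done(): hands the job in; it is judged then, once.
The state is a dict: "clock": time; "joint_pos": joint angles; "joint_vel": joint speeds; "tau": joint torques, N m; "eef_pos": TCP position; "tool_rot": TCP orientation; "ft_force": force on the tool from outside, world axes, zero at the start; "ft_torque": the same for the moment, N m; "grip_width": finger opening in m; "grasp_force": force on a finger pad.
Only numpy, scipy, OpenCV 4.12 (cv2) and the standard library are available. Lean on these libraries where they do the work, as an engineer would, in place of code of your own. Each camera call takes 0.05 s, during which the arm holds its last target. There are 200 camera calls.

### The job

The coffee grinder's burr is being serviced on the counter. Use the hooked pick from its stand to lever one end of the split retaining ring out of its groove on the hub, working by feel so that the burr and the ring are never forced; only then take the loosened ring off the hub with the gripper and lay it flat in the aluminium tray. Put the pick back upright in its stand, and leave the tamper, the glass and the jug alone.

Things in the scene. Friction and masses are not known exactly. Their poses are not given: they have to be found in the camera images.
- carrier: Fixed grinder burr carrier lying hub up on a round black rubber puck; origin under its centre, z up. Sizes and heights in mm above the origin: puck 120 diameter, top at 22; flat steel burr disc 94 diameter, top at 34; brass shoulder 41 diameter, top at 38.5, on which the ring lies; bare metal hub post 31 diameter, top at 60, screw head to 63.
- burr_face (a point): Point on the flat top of the burr disc, 40 from the axis on the carrier's +x, 34 high. Between the disc and the ring's underside is a slot 4.5 high, 6.5 deep from the ring's outer edge to the shoulder. The burr chips if the pick presses anywhere on the carrier with over 25 N.
- rear_nose (a point): Tip of the rear of three sprung steel noses (6 wide) that stick out of the post at 180, +60 and -60 degrees from the carrier's +x, to 21 from the axis, tips 46.5 high, lower edges about 43. Shoulder and noses form the ring's groove; the noses give way inwards as the ring is pushed up past them.
- ring: Loose split ring, dark steel, 54 outer and 38 inner diameter, 4 thick, 35 g; origin at the centre of its underside, z up; its gap (32 degrees wide) lies at its own +x, at the start within 0.15 rad of the carrier's +x. It starts in the groove, underside 38.5 above the carrier's origin. It bends if the pick loads it with over 25 N.
- ring_end_a (a point): Point on the ring's underside just inside the end at the +y side of the gap: 23.5 from the ring's axis, 22 degrees from its +x towards +y. Levered up here with about 5 to 12 N the ring tilts about its back; lifted some 12 mm here, both ends snap over the two front noses and stay up on them.
- ring_end_b (a point): The same for the other end, 22 degrees from the ring's +x towards -y.
- ring_back (a point): Point on the ring's underside opposite the gap, 23 from its axis. Once the ends are up the ring leans about 20 degrees (also a little sideways) with its back still under the rear nose, until it is drawn upwards off the post with a few more newtons.
- pick: Loose upright hooked pick, about 100 g, z up; origin on the stem axis, 50 below the underside of its flange. Round flange 36 diameter, heights 50 to 54 above the origin; square black handle 16 x 16, heights 54 to 112, sides along x and y; under the flange a sleeve 10 diameter down to 32, then the round stem, 6 diameter. It starts hanging in the stand.
- pick_flange (a point): Centre of the flange's underside, on the stem axis. The stem telescopes stiffly and is set differently each time: the underside of its foot is 42 to 50 below here (0 to 8 above the pick's origin), not reported, so it must be felt. The flat steel foot is 3 thick, 6 wide, points along the pick's +x, tip 11 from the stem axis, heel 3 behind it.
- stand: Fixed aluminium stand for the pick, 90 x 70, top plate 6 thick with its upper face 60 above the origin (under the centre); slot 22 along x by 14 along y centred 4 along +x from the origin. The pick hangs in it by its flange with its stem over the stand's origin and its foot towards the stand's +x: the pick's origin is then 10 above the stand's.
- tray: Fixed shallow open aluminium tray, 130 (x) by 170 (y), 15 high, walls and floor 3 thick; origin under its centre.
- tamper: Bystander: wooden coffee tamper, 58 diameter, 85 high; origin under its centre.
- glass: Bystander: drinking glass, 72 diameter, 95 high; origin under its centre.
- jug: Bystander: steel jug with a handle at its +y, 80 diameter, 90 high; origin under its centre.
Not all that is in view belongs to the job. What is meant by the tray is not orange, and is the smaller of those in its own colour. What is shaped like the stand but blue is not meant.

How it is judged:
By the outcome, as a careful person would: the job done as asked, in the order asked, and still so for the second after the job is handed in, with the robot touching nothing.
It also fails if it takes over 72 s, if anything falls off the work surface, if the arm or the gripper's body presses on something with over 40 N, if the wrist force passes 120 N, or if a joint passes its speed limit or range.

## Working session

There is one attempt and no reset: what is moved stays moved. The work goes in short steps, Python scripts to look and compute and a tool call to move; the robot and the scene stay as the last step left them, time stands still between calls to the robot, and variables do not carry over. Pictures are saved under pics/ and viewed, at most 10 in all, crops included, and the job is handed in when it is done.

Besides the shell and the picture viewer there is one more tool, called after "Request:" as name(argument=value, ...) on one line, values as JSON. drive_tool: Moves the arm, as the interface text tells. Shifts and turns lie within -1 to 1; 1 stands for 250 mm of shift or 0.5 rad of turn. Its arguments: {"type":"object","properties":{"slide":{"type":"array","items":{"type":"array","items":{"type":"number"}}},"rotation":{"type":"array","items":{"type":"array","items":{"type":"number"}}},"gripper":{"type":"number"}},"required":["slide","rotation"]}

```bash
mkdir -p pics; ls
cat > h.py <<'E'
import numpy as np, cv2
from scipy.spatial.transform import Rotation as R
from workcell import bot
def cam(n):
    c=bot.camera(n); c['R']=R.from_quat(c['orientation']).as_matrix(); return c
def cloud(c):
    K=c['camera_matrix'];z=c['z_map'];v,u=np.mgrid[0:z.shape[0],0:z.shape[1]]
    P=np.stack([(u-K[0,2])/K[0,0]*z,-(v-K[1,2])/K[1,1]*z,-z],-1)
    W=P@c['R'].T+np.array(c['xyz']); W[z==0]=np.nan; return W
def save(im,name,s=1,box=None):
    if box: u0,v0,u1,v1=box; im=im[v0:v1,u0:u1]
    im=cv2.resize(im,None,fx=s,fy=s,interpolation=cv2.INTER_CUBIC)
    cv2.imwrite('pics/'+name,im[...,::-1])
def st():
    o=bot.get_obs()
    for k,v in o.items(): print(k,np.round(v,4))
E
python3 - <<'E'
from h import *
st()
for n in('top','side'):
    c=cam(n); print(n,c['xyz'],c['orientation'],c['camera_matrix'].tolist(),[k for k in c]); save(c['image'],n+'0.png',1.25)
    np.savez(n+'0.npz',im=c['image'],W=cloud(c))
E
```

```text
pics
clock 0.0
joint_pos [-1.347   0.2414  0.0038  1.3352  0.      1.5708]
joint_vel [ 0.0011 -0.0007 -0.0004  0.0013 -0.0023 -0.0002]
tau [ 6.00000e-04 -3.72317e+01  2.52408e+01  1.68000e-02  1.00000e-04
 -0.00000e+00]
eef_pos [ 0.1108 -0.4869  0.2304]
tool_rot [ 9.937e-01  1.117e-01 -1.000e-04 -1.000e-03]
ft_force [ 0.1699 -0.46   -0.132 ]
ft_torque [ 0.0471 -0.0053 -0.0009]
grasp_force 0.0
grip_width 0.0854
top [0.29290245 0.12469103 1.1960839 ] [ 0.03599506 -0.05187613 -0.69834326  0.71297259] [[452.53627043006077, 0.0, 321.4786112306432], [0.0, 452.53627043006077, 194.89759734570302], [0.0, 0.0, 1.0]] ['image', 'z_map', 'camera_matrix', 'xyz', 'orientation', 'R']
side [ 0.0293673  -0.79916403  1.18030526] [ 0.34462532 -0.07794376 -0.19987769  0.91389664] [[498.358186246183, 0.0, 324.74530134543846], [0.0, 498.358186246183, 197.1257364164405], [0.0, 0.0, 1.0]] ['image', 'z_map', 'camera_matrix', 'xyz', 'orientation', 'R']
```

View pics/top0.png

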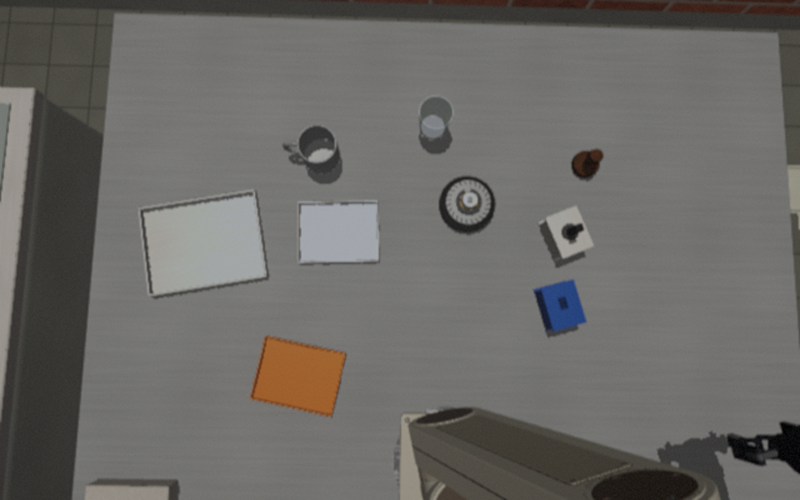

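View pics/side0.png

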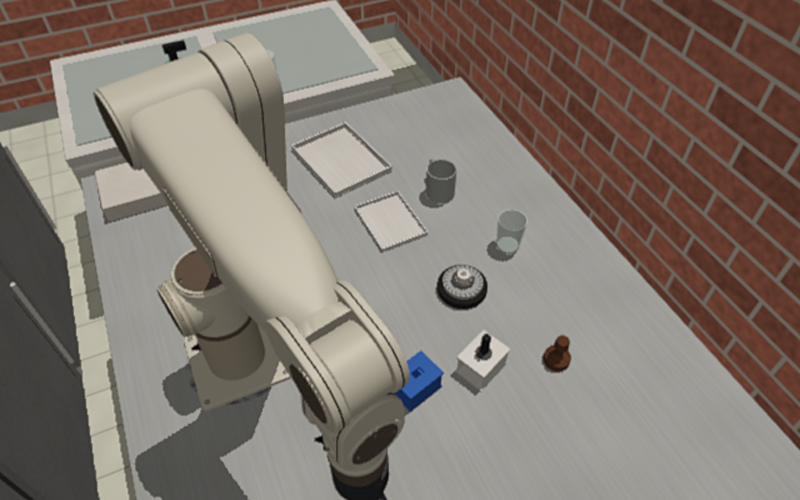

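Candidates, by pixel in the enlarged top view:
- **Stands:** aluminium one holding the pick (567,232), blue one (560,305). I choose the aluminium one.
- **Trays:** large aluminium (203,245), small aluminium (338,232), orange (299,376). I choose the small aluminium one.
- **Carrier:** only one, at (468,203).

Next is one close crop to check these choices.

Run:
```python
from h import *
t=np.load('top0.npz');s=np.load('side0.npz')
f=lambda im,b,k:cv2.resize(im[b[1]:b[3],b[0]:b[2]],(400,300),interpolation=cv2.INTER_CUBIC)
a=f(t['im'],(345,137,405,182),0);b=f(t['im'],(425,160,485,205),0)
c=f(s['im'],(340,205,400,250),0);d=f(s['im'],(355,255,415,300),0)
save(np.vstack([np.hstack([a,b]),np.hstack([c,d])]),'crop1.png')
W=t['W'];im=t['im']
# heights maps
def reg(b,zlo,zhi):
    w=W[b[1]:b[3],b[0]:b[2]].reshape(-1,3); return w[(w[:,2]>zlo)&(w[:,2]<zhi)]
def rect(p): 
    r=cv2.minAreaRect((p[:,:2]*1000).astype(np.float32)); return np.round(r[0],1),np.round(r[1],1),round(r[2],1)
print('table z',np.nanmedian(W[300:310,250:300,2]))
print('stand',rect(reg((425,160,485,210),.05,.066)))
p=reg((425,160,485,210),.105,.125);print('handle',p.mean(0),rect(p),len(p))
print('tray',rect(reg((232,155,310,216),.006,.03)))
p=reg((345,137,400,190),.015,.04);print('carrier',cv2.minEnclosingCircle((p[:,:2]*1000).astype(np.float32)))
p=reg((345,137,400,190),.028,.04);print('disc',cv2.minEnclosingCircle((p[:,:2]*1000).astype(np.float32)))
p=reg((345,137,400,190),.052,.07);print('post',p.mean(0),cv2.minEnclosingCircle((p[:,:2]*1000).astype(np.float32)))
```

```text
table z 0.0009728936357225049
stand (array([ 469.2, -241.3]), array([90. , 72.2]), 22.1)
handle [ 0.4679657  -0.23975832  0.11911808] (array([ 468.4, -241. ]), array([15.8, 15.7]), 17.6) 51
tray (array([462.2, 236.5]), array([139. , 173.5]), 2.8)
carrier ((531.6613159179688, -36.2779655456543), 59.8658447265625)
disc ((531.349609375, -37.040313720703125), 47.2576904296875)
post [ 0.5306056  -0.03631918  0.05917861] ((531.4012451171875, -37.09946060180664), 15.462366104125977)
```

View pics/crop1.png

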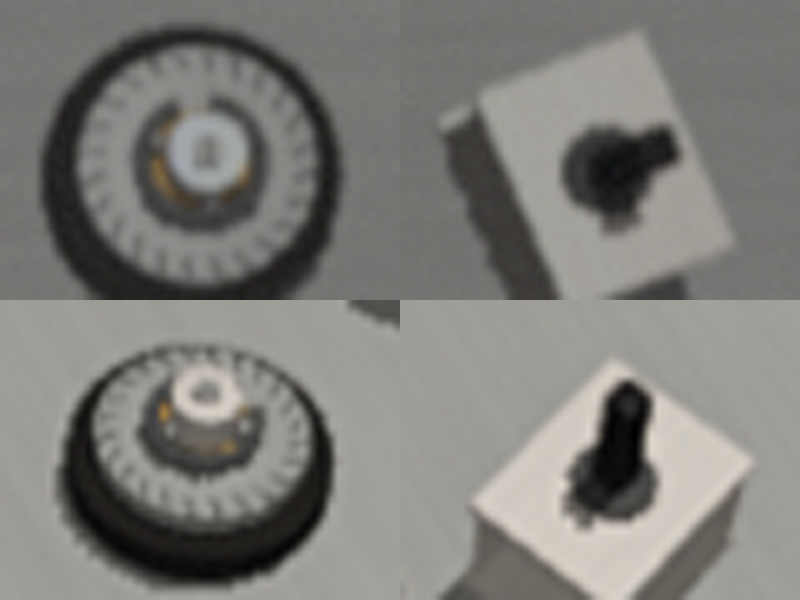

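The crops show the carrier at left, with the ring gap apparently at the top (world +x) near (197,100). At right is the aluminium stand with the pick upright; a light mark at the flange's lower edge, (620,218), hints at the foot direction. Next I'll measure the ring angle and cross-check with the side camera.

```bash
cat >> h.py <<'E'
def proj(c,P):
    q=(np.asarray(P)-np.array(c['xyz']))@c['R']; K=c['camera_matrix']
    return np.stack([K[0,0]*q[...,0]/-q[...,2]+K[0,2],K[1,1]*q[...,1]/q[...,2]+K[1,2]],-1)
E
python3 - <<'E'
from h import *
for n,ctr in(('top',(.5314,-.0370)),('side',None)):
    c=cam(n);W=cloud(c);im=c['image'].astype(np.float32);g=im.mean(-1)
    w=W.reshape(-1,3)
    def near(x,y,r,z0,z1): 
        m=(np.hypot(w[:,0]-x,w[:,1]-y)<r)&(w[:,2]>z0)&(w[:,2]<z1);return w[m]
    p=near(.531,-.037,.075,.029,.037);cc=cv2.minEnclosingCircle((p[:,:2]*1000).astype(np.float32));print(n,'disc',cc,np.median(p[:,2]))
    if ctr is None: ctr=np.array(cc[0])/1000
    p=near(.531,-.037,.02,.055,.07);print('post',p.mean(0),len(p), p.max(0),p.min(0))
    p=near(.468,-.24,.07,.055,.064);r=cv2.minAreaRect((p[:,:2]*1000).astype(np.float32));print('stand',r)
    p=near(.468,-.24,.03,.09,.13);print('handle',p.mean(0),p.min(0),p.max(0),len(p))
    p=near(.468,-.24,.03,.1185,.13);print('handletop',p.mean(0),len(p))
    print('joint6')
    a=np.radians(np.arange(-180,180,8))
    for r in(.021,.0235,.026):
        P=np.stack([ctr[0]+r*np.cos(a),ctr[1]+r*np.sin(a),0*a+.0425],-1)
        uv=proj(c,P).astype(np.float32)
        s=cv2.remap(g,uv[:,0].reshape(1,-1),uv[:,1].reshape(1,-1),cv2.INTER_CUBIC)[0]
        zz=cv2.remap(W[...,2].astype(np.float32),uv[:,0].reshape(1,-1),uv[:,1].reshape(1,-1),cv2.INTER_LINEAR)[0]
        print(r);print(' '.join(f'{int(np.degrees(x)):d}:{v:.0f}/{z*1000:.0f}' for x,v,z in zip(a,s,zz)))
E
```

```text
top disc ((531.4066772460938, -37.034088134765625), 47.10380935668945) 0.0331842901781334
post [ 0.53105315 -0.0362722   0.05957192] 103 [ 0.54476245 -0.02199019  0.06553191] [ 0.51760465 -0.05073799  0.05517095]
stand ((469.2309875488281, -241.31040954589844), (89.67268371582031, 71.75282287597656), 22.73313331604004)
handle [ 0.46759438 -0.23847289  0.11366357] [ 0.45930642 -0.24896217  0.09027925] [ 0.47686475 -0.23182738  0.12474647] 69
handletop [ 0.46851061 -0.24112035  0.12125812] 31
joint6
0.021
-180:66/39 -172:74/39 -164:75/40 -156:66/43 -148:61/41 -140:59/42 -132:63/41 -124:64/43 -116:68/44 -108:64/42 -100:64/41 -92:65/39 -84:66/41 -76:72/42 -68:76/42 -59:85/44 -52:91/47 -44:92/47 -36:85/43 -28:85/46 -20:80/41 -12:84/40 -4:115/38 4:131/37 12:132/34 20:123/33 28:86/41 36:65/41 44:65/39 52:71/43 59:82/48 68:86/45 76:74/43 84:61/41 92:69/41 100:77/44 108:82/41 116:85/43 124:80/42 132:77/41 140:78/38 148:69/41 156:65/42 164:61/41 172:62/41
0.0235
-180:62/41 -172:62/40 -164:62/42 -156:64/42 -148:61/44 -140:63/42 -132:65/40 -124:65/42 -116:63/40 -108:65/42 -100:67/43 -92:72/40 -8
[... 2016 characters left out ...]
9/59 12:198/61 20:201/61 28:170/63 36:128/62 44:126/59 52:138/64 59:171/62 68:196/60 76:195/60 84:118/47 92:68/43 100:68/45 108:86/44 116:105/40 124:111/37 132:127/39 140:141/37 148:136/33 156:107/37 164:91/37 172:97/36
0.026
-180:144/35 -172:131/33 -164:124/36 -156:113/36 -148:111/34 -140:136/37 -132:116/34 -124:105/36 -116:78/34 -108:96/32 -100:75/39 -92:78/39 -84:72/41 -76:75/41 -68:50/44 -59:61/43 -52:63/47 -44:67/45 -36:68/42 -28:89/42 -20:109/43 -12:99/40 -4:97/39 4:144/42 12:195/60 20:202/59 28:194/61 36:150/60 44:137/61 52:151/63 59:187/62 68:196/60 76:173/57 84:91/40 92:87/42 100:99/44 108:128/39 116:144/32 124:147/35 132:159/34 140:160/34 148:156/32 156:148/34 164:140/34 172:140/38
```

Add to h.py:
```python
def Rd(psi): c,s=np.cos(np.radians(psi)),np.sin(np.radians(psi)); return np.array([[c,s,0],[s,-c,0],[0,0,-1.]])
def mv(p,psi,tilt=0):
    """numbers (slide, rotation) from the measured pose to p[m], yaw of tool x psi[deg], extra turn tilt[deg] about tool y"""
    o=bot.get_obs();A=R.from_quat(o['tool_rot']).as_matrix()
    s=A.T@(np.array(p)-o['eef_pos'])/.25
    r=R.from_matrix(A.T@Rd(psi)@R.from_euler('y',tilt,degrees=True).as_matrix()).as_rotvec()/.5
    x=A[:,0];print('t',round(o['clock'],2),'pos',np.round(o['eef_pos'],4),'psi',round(np.degrees(np.arctan2(x[1],x[0])),2),'z',np.round(A[:,2],4),'q6',round(o['joint_pos'][5],2),'F',np.round(o['ft_force'],2),'T',np.round(o['ft_torque'],3),'w',round(o['grip_width'],4),'g',round(o['grasp_force'],1))
    print('slide',np.round(s,4),'rot',np.round(r,4))
```

```text
(no output)
```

Request:
drive_tool(slide=[[0.1,-0.04,0],[0.2,-0.08,0],[0.3,-0.12,0],[0.4,-0.16,0],[0.5,-0.2,0],[0.6,-0.24,0],[0.7,-0.28,0],[0.8,-0.32,0]], rotation=[[0,0,-0.125],[0,0,-0.25],[0,0,-0.375],[0,0,-0.5],[0,0,-0.625],[0,0,-0.75],[0,0,-0.875],[0,0,-1]], gripper=1)

```text
clock: 1.2
eef_pos: [0.2888, -0.3645, 0.2312]
tool_rot: [0.935, 0.355, -0.0, -0.0]
ft_force: [-0.3, -0.7, 0.5]
grip_width: 0.0856
grasp_force: 0.0
```

```bash
python3 -c "
from h import *
mv([.4687,-.2415,.22],112.5)"
```

```text
t 1.2 pos [ 0.2888 -0.3645  0.2312] psi 41.59 z [-2.e-04  2.e-04 -1.e+00] q6 1.52 F [-0.34 -0.68  0.48] T [-0.008 -0.018 -0.   ] w 0.0856 g 0.0
slide [0.8647 0.1096 0.0446] rot [-6.0000e-04 -3.0000e-04 -2.4753e+00]
```

Request:
drive_tool(slide=[[0.11,0.014,0],[0.22,0.028,0],[0.33,0.042,0],[0.44,0.056,0],[0.55,0.07,0],[0.66,0.083,0],[0.77,0.097,0],[0.865,0.11,0]], rotation=[[0,0,-0.125],[0,0,-0.25],[0,0,-0.375],[0,0,-0.5],[0,0,-0.625],[0,0,-0.75],[0,0,-0.875],[0,0,-1]])

```text
clock: 2.2
eef_pos: [0.4691, -0.2418, 0.231]
tool_rot: [0.818, 0.575, -0.0, -0.0]
ft_force: [0.4, 0.0, -0.2]
grip_width: 0.0856
grasp_force: 0.0
```

Request:
drive_tool(slide=[[0,0,0.03],[0,0,0.06],[0,0,0.09],[0,0,0.12],[0,0,0.14],[0,0,0.16],[0,0,0.16],[0,0,0.16]], rotation=[[0,0,-0.25],[0,0,-0.5],[0,0,-0.75],[0,0,-1],[0,0,-1],[0,0,-1],[0,0,-1],[0,0,-1]])

```text
clock: 3.2
eef_pos: [0.4686, -0.2426, 0.1915]
tool_rot: [0.651, 0.759, 0.0, 0.0]
ft_force: [0.5, -0.6, -0.6]
grip_width: 0.0856
grasp_force: 0.0
```

```bash
python3 -c "
from h import *
c=cam('top');save(c['image'],'a1.png',10,(415,150,475,210))
mv([.4687,-.2415,.081],112.5)"
```

```text
t 3.25 pos [ 0.4686 -0.2427  0.1916] psi 98.74 z [ 5.e-04 -3.e-04 -1.e+00] q6 0.94 F [-1.22 -0.04 -0.27] T [-0.016  0.02  -0.007] w 0.0854 g 0.0
slide [0.0047 0.0008 0.4425] rot [ 0.0009  0.0008 -0.4803]
```

Request:
drive_tool(slide=[[0.005,0,0],[0.005,0,0.06],[0.005,0,0.14],[0.005,0,0.22],[0.005,0,0.3],[0.005,0,0.37],[0.005,0,0.43],[0.005,0,0.442]], rotation=[[0,0,-0.25],[0,0,-0.48],[0,0,-0.48],[0,0,-0.48],[0,0,-0.48],[0,0,-0.48],[0,0,-0.48],[0,0,-0.48]])

```text
clock: 4.25
eef_pos: [0.4677, -0.241, 0.0799]
tool_rot: [0.556, 0.832, -0.0, -0.001]
ft_force: [0.3, 0.0, -0.1]
grip_width: 0.0857
grasp_force: 0.0
```

Request:
drive_tool(slide=[[0,0,0],[0,0,0],[0,0,0],[0,0,0],[0,0,0],[0,0,0],[0,0,0],[0,0,0]], rotation=[[0,0,0],[0,0,0],[0,0,0],[0,0,0],[0,0,0],[0,0,0],[0,0,0],[0,0,0]], gripper=0)

```text
clock: 5.25
eef_pos: [0.4687, -0.2416, 0.0813]
tool_rot: [0.555, 0.832, 0.0, 0.001]
ft_force: [-0.7, 0.3, 6.1]
grip_width: 0.0154
grasp_force: 58.9
```

```bash
python3 -c "
from h import *
mv([.4687,-.2415,.141],112.5)"
```

```text
t 5.25 pos [ 0.4687 -0.2416  0.0813] psi 112.51 z [ 1.e-03 -6.e-04 -1.e+00] q6 0.7 F [-0.71  0.27  6.11] T [-0.009  0.181  0.009] w 0.0154 g 58.9
slide [-0.000e+00  2.000e-04 -2.387e-01] rot [0.0014 0.0019 0.0005]
```

Request:
drive_tool(slide=[[0,0,-0.02],[0,0,-0.07],[0,0,-0.12],[0,0,-0.18],[0,0,-0.24],[0,0,-0.3],[0,0,-0.36],[0,0,-0.36]], rotation=[[0,0,0],[0,0,0],[0,0,0],[0,0,0],[0,0,0],[0,0,0],[0,0,0],[0,0,0]])

```text
clock: 6.25
eef_pos: [0.4693, -0.2418, 0.1725]
tool_rot: [0.555, 0.832, 0.0, 0.002]
ft_force: [0.3, -0.1, -1.5]
grip_width: 0.0154
grasp_force: 58.5
```

```bash
python3 -c "
from h import *
c=cam('side');p=proj(c,[.4687,-.2415,.07]);print(p);u,v=p.astype(int)
a=cv2.resize(c['image'][v-45:v+25,u-35:u+35],(560,560),interpolation=cv2.INTER_CUBIC);save(a,'a2.png')
W=cloud(c);w=W.reshape(-1,3);uu=np.indices(W.shape[:2])[::-1].reshape(2,-1).T
m=(np.hypot(w[:,0]-.4687,w[:,1]+.2415)<.03)&(w[:,2]>.075)&(w[:,2]<.16)
for q,x in sorted(zip(np.round(w[m],4).tolist(),uu[m].tolist()),key=lambda t:t[0][2])[:30]: print(q,x)
mv([.5614+.06,-.02,.171],120.3)"
```

```text
[386.5448986  280.73480118]
[0.4786, -0.2404, 0.1033] [391, 272]
[0.4675, -0.2392, 0.1042] [387, 273]
[0.466, -0.2418, 0.1042] [387, 274]
[0.468, -0.2432, 0.1049] [388, 274]
[0.474, -0.2429, 0.1052] [390, 273]
[0.4764, -0.2384, 0.1065] [390, 271]
[0.4695, -0.2453, 0.1069] [389, 274]
[0.4782, -0.2401, 0.1078] [391, 271]
[0.4706, -0.2432, 0.1078] [389, 273]
[0.4744, -0.2417, 0.1079] [390, 272]
[0.4677, -0.243, 0.1094] [388, 273]
[0.4705, -0.2426, 0.1116] [389, 272]
[0.4676, -0.2424, 0.1132] [388, 272]
[0.4689, -0.24, 0.1137] [388, 271]
[0.4697, -0.243, 0.1173] [389, 271]
[0.4685, -0.239, 0.1216] [388, 269]
[0.4715, -0.2438, 0.1218] [390, 270]
[0.4677, -0.2447, 0.1256] [389, 270]
[0.4689, -0.2425, 0.1262] [389, 269]
[0.4693, -0.2459, 0.1307] [390, 269]
[0.4844, -0.245, 0.1511] [396, 262]
[0.4687, -0.2574, 0.1514] [393, 268]
[0.4709, -0.2584, 0.1514] [394, 268]
[0.4708, -0.2488, 0.1515] [392, 265]
[0.4587, -0.2303, 0.1516] [384, 261]
[0.4744, -0.2572, 0.152] [395, 267]
[0.4548, -0.2519, 0.1527] [387, 268]
[0.4761, -0.249, 0.1529] [394, 264]
[0.4529, -0.2353, 0.153] [383, 263]
[0.4589, -0.2446, 0.1532] [387, 265]
t 6.3 pos [ 0.4687 -0.2415  0.1715] psi 112.52 z [ 1.2e-03 -6.0e-04 -1.0e+00] q6 0.7 F [ 0.25 -1.42 -0.59] T [-0.032  0.016 -0.019] w 0.0153 g 58.5
slide [0.5844 0.9037 0.002 ] rot [ 0.0016  0.0022 -0.2717]
```

View pics/a2.png

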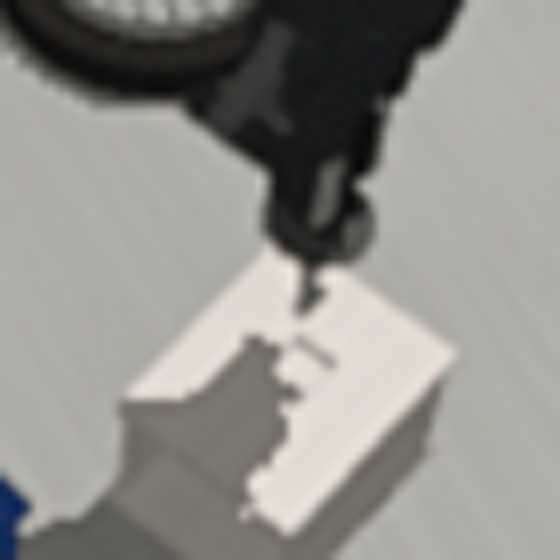

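```bash
python3 -c "
from h import *
c=cam('side');im=c['image'].copy();k=12
p=proj(c,[.4687,-.2415,.106]);u0,v0=(p-24).astype(int)
crop=cv2.resize(im[v0:v0+48,u0:u0+48],None,fx=k,fy=k,interpolation=cv2.INTER_NEAREST)
d=np.array([np.cos(np.radians(22.5)),np.sin(np.radians(22.5)),0])
for z in(.10,.105):
  for s,col in((.011,(255,0,0)),(-.011,(0,0,255)),(0,(0,255,0))):
    q=proj(c,np.array([.4687,-.2415,z])+s*d);cv2.circle(crop,tuple(int(t) for t in ((q-[u0,v0]+.5)*k)),4,col,-1)
for cx,cy in((4,0),):
  e=np.array([-d[1],d[0],0])
  for sgn,col in((1,(255,0,0)),(-1,(0,0,255))):
    pts=[np.array([.4693,-.2415,.06])+(sgn*4+a)*d/1000+b*e/1000 for a,b in((11,7),(11,-7),(-11,-7),(-11,7))]
    q=((proj(c,pts)-[u0,v0]+.5)*k).astype(int);cv2.polylines(crop,[q],True,col,1)
save(crop,'a3.png')
"
```

```text
(no output)
```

View pics/a3.png

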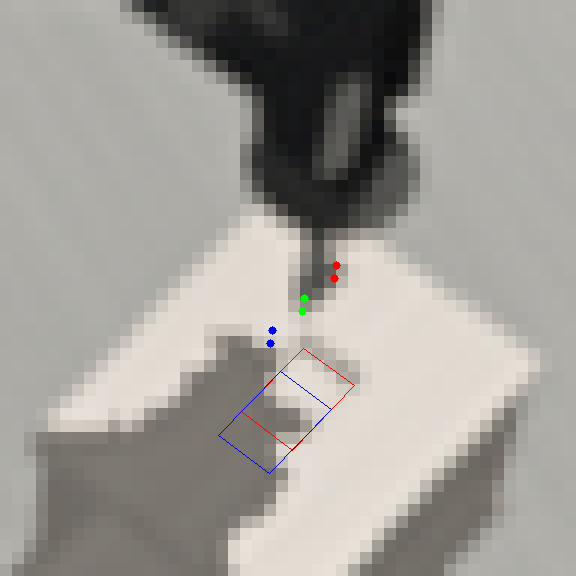

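The overlay shows the foot pixels at (302..335, 265..305) and the slot edge at (350,372). Both match the red hypothesis, so the foot points at +22.5° world. I'll work on ring end b, at about -13.7° world, which needs the foot at 166.3°.

Request:
drive_tool(slide=[[0.07,0.085,0],[0.14,0.17,0],[0.21,0.255,0],[0.28,0.34,0],[0.35,0.425,0],[0.42,0.51,0],[0.49,0.6,0],[0.557,0.683,0]], rotation=[[0,0,-0.125],[0,0,-0.25],[0,0,-0.375],[0,0,-0.5],[0,0,-0.625],[0,0,-0.75],[0,0,-0.875],[0,0,-1]])

```text
clock: 7.35
eef_pos: [0.5725, -0.0463, 0.1696]
tool_rot: [0.331, 0.943, -0.0, -0.001]
ft_force: [-0.3, 0.2, -0.5]
grip_width: 0.0151
grasp_force: 58.4
```

Request:
drive_tool(slide=[[0,0,0],[0,0,0],[0,0,0],[0,0,0],[0,0,0],[0,0,0],[0,0,0],[0,0,0]], rotation=[[0,0,-0.125],[0,0,-0.25],[0,0,-0.375],[0,0,-0.5],[0,0,-0.625],[0,0,-0.75],[0,0,-0.875],[0,0,-1]])

```text
clock: 8.35
eef_pos: [0.572, -0.0472, 0.1696]
tool_rot: [0.088, 0.996, -0.0, -0.001]
ft_force: [-0.0, 0.1, -1.3]
grip_width: 0.0153
grasp_force: 58.6
```

Request:
drive_tool(slide=[[0,0,0],[0,0,0],[0,0,0],[0,0,0],[0,0,0],[0,0,0],[0,0,0],[0,0,0]], rotation=[[0,0,-0.125],[0,0,-0.25],[0,0,-0.375],[0,0,-0.5],[0,0,-0.625],[0,0,-0.75],[0,0,-0.875],[0,0,-1]])

```text
clock: 9.35
eef_pos: [0.572, -0.0472, 0.1696]
tool_rot: [-0.161, 0.987, 0.0, -0.001]
ft_force: [0.2, 0.7, -0.6]
grip_width: 0.0153
grasp_force: 58.6
```

Request:
drive_tool(slide=[[0,0,0],[0,0,0],[0,0,0],[0,0,0],[0,0,0],[0,0,0],[0,0,0],[0,0,0]], rotation=[[0,0,-0.125],[0,0,-0.25],[0,0,-0.375],[0,0,-0.5],[0,0,-0.625],[0,0,-0.75],[0,0,-0.875],[0,0,-1]])

```text
clock: 10.35
eef_pos: [0.572, -0.0472, 0.1696]
tool_rot: [-0.401, 0.916, 0.001, -0.001]
ft_force: [0.6, 0.2, -1.0]
grip_width: 0.0153
grasp_force: 58.6
```

```bash
python3 -c "
from h import *
mv([.5731,-.0475,.1105],256.3)"
```

```text
t 10.35 pos [ 0.572  -0.0472  0.1696] psi -132.77 z [-2.3e-03  2.0e-04 -1.0e+00] q6 -0.91 F [ 0.57  0.22 -0.99] T [0.024 0.029 0.001] w 0.0153 g 58.6
slide [-0.0025 -0.0045  0.2363] rot [ 0.0044 -0.0019 -1.0148]
```

Request:
drive_tool(slide=[[0,0,0],[0,0,0.04],[0,0,0.08],[0,0,0.12],[0,0,0.16],[0,0,0.2],[0,0,0.23],[-0.002,-0.004,0.236]], rotation=[[0,0,-0.15],[0,0,-0.3],[0,0,-0.45],[0,0,-0.6],[0,0,-0.75],[0,0,-0.9],[0.004,-0.002,-1],[0.004,-0.002,-1]])

```text
clock: 11.35
eef_pos: [0.5725, -0.0475, 0.1102]
tool_rot: [-0.614, 0.789, 0.0, -0.0]
ft_force: [-0.2, -0.4, -0.8]
grip_width: 0.0151
grasp_force: 58.6
```

Request:
drive_tool(slide=[[0,0,0.004],[0,0,0.008],[0,0,0.012],[0,0,0.016],[0,0,0.018],[0,0,0.02],[0,0,0.02],[0,0,0.02]], rotation=[[0,0,0],[0,0,0],[0,0,0],[0,0,0],[0,0,0],[0,0,0],[0,0,0],[0,0,0]])

```text
clock: 12.35
eef_pos: [0.5738, -0.0476, 0.1068]
tool_rot: [-0.614, 0.789, -0.001, 0.001]
ft_force: [-0.5, 0.3, -0.7]
grip_width: 0.0153
grasp_force: 58.6
```

```bash
python3 -c "
from h import *
mv([.5731,-.0475,.1015],256.3)
c=cam('side');im=c['image'];p=proj(c,[.555,-.043,.04]);u0,v0=(p-[32,28]).astype(int);print(u0,v0)
save(cv2.resize(im[v0:v0+48,u0:u0+64],None,fx=10,fy=10,interpolation=cv2.INTER_CUBIC),'a4.png')"
```

```text
t 12.35 pos [ 0.5738 -0.0476  0.1068] psi -104.24 z [ 2.3e-03 -1.0e-04 -1.0e+00] q6 -1.41 F [-0.51  0.32 -0.68] T [-0.038 -0.001 -0.016] w 0.0153 g 58.6
slide [0.0003 0.0029 0.0213] rot [-0.0045  0.0009 -0.019 ]
345 194
```

View pics/a4.png

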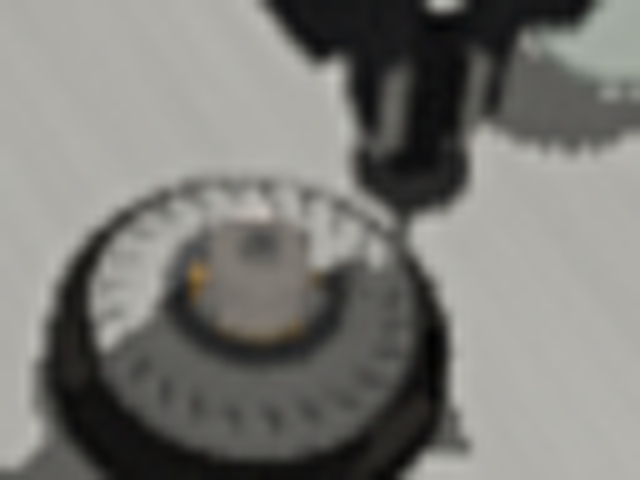

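The picture shows the pick stem at (400,215) above the disc's far right rim, clear of the ring at (255,300). I'll feel my way down in 1 mm steps.

Request:
drive_tool(slide=[[0,0,0.001],[0,0,0.002],[0,0,0.003],[0,0,0.004],[0,0,0.005],[0,0,0.006],[0,0,0.006],[0,0,0.006]], rotation=[[0,0,0],[0,0,0],[0,0,0],[0,0,0],[0,0,0],[0,0,0],[0,0,0],[0,0,0]])

```text
clock: 13.4
eef_pos: [0.5738, -0.0476, 0.1053]
tool_rot: [-0.614, 0.789, -0.001, 0.001]
ft_force: [0.1, 0.7, -0.6]
grip_width: 0.0151
grasp_force: 58.6
```

Request:
drive_tool(slide=[[0,0,0.001],[0,0,0.002],[0,0,0.003],[0,0,0.004],[0,0,0.004],[0,0,0.004],[0,0,0.004],[0,0,0.004]], rotation=[[0,0,0],[0,0,0],[0,0,0],[0,0,0],[0,0,0],[0,0,0],[0,0,0],[0,0,0]])

```text
clock: 14.4
eef_pos: [0.5739, -0.0476, 0.1047]
tool_rot: [-0.614, 0.789, -0.001, 0.001]
ft_force: [-2.0, 0.5, 5.5]
grip_width: 0.0154
grasp_force: 59.4
```

Request:
drive_tool(slide=[[0,0,-0.005],[0,0,-0.005],[0,0.005,-0.005],[0,0.01,-0.005],[0,0.015,-0.005],[0,0.02,-0.005],[0,0.024,-0.005],[0,0.026,-0.005]], rotation=[[0,0,0],[0,0,0],[0,0,0],[0,0,0],[0,0,0],[0,0,0],[0,0,0],[0,0,0]])

```text
clock: 15.4
eef_pos: [0.5674, -0.046, 0.1056]
tool_rot: [-0.614, 0.789, -0.001, 0.001]
ft_force: [0.3, 0.1, -0.3]
grip_width: 0.0153
grasp_force: 58.6
```

Request:
drive_tool(slide=[[0,0.001,0],[0,0.002,0],[0,0.003,0],[0,0.004,0],[0,0.005,0],[0,0.006,0],[0,0.007,0],[0,0.008,0]], rotation=[[0,0,0],[0,0,0],[0,0,0],[0,0,0],[0,0,0],[0,0,0],[0,0,0],[0,0,0]])

```text
clock: 16.4
eef_pos: [0.5655, -0.0455, 0.1056]
tool_rot: [-0.614, 0.789, -0.001, 0.001]
ft_force: [-0.4, 0.8, -1.0]
grip_width: 0.0154
grasp_force: 58.6
```

```bash
python3 -c "
from h import *
a=np.radians(-13.7)
mv([.5313+.033*np.cos(a),-.0373+.033*np.sin(a),.1055],256.3)"
```

```text
t 16.4 pos [ 0.5655 -0.0455  0.1056] psi -104.24 z [ 2.2e-03 -1.0e-04 -1.0e+00] q6 -1.4 F [-0.38  0.77 -1.04] T [ 0.     0.024 -0.007] w 0.0154 g 58.6
slide [0.0006 0.0087 0.0002] rot [-0.0043  0.0009 -0.0189]
```

Request:
drive_tool(slide=[[0,0.001,0],[0,0.002,0],[0,0.003,0],[0,0.004,0],[0,0.005,0],[0,0.006,0],[0,0.007,0],[0,0.008,0]], rotation=[[0,0,0],[0,0,0],[0,0,0],[0,0,0],[0,0,0],[0,0,0],[0,0,0],[0,0,0]])

```text
clock: 17.4
eef_pos: [0.5636, -0.045, 0.1055]
tool_rot: [-0.614, 0.789, -0.001, 0.001]
ft_force: [1.0, -0.1, 0.3]
grip_width: 0.0152
grasp_force: 58.6
```

Request:
drive_tool(slide=[[0,0,-0.002],[0,0,-0.003],[0,0,-0.004],[0,0,-0.005],[0,0,-0.006],[0,0,-0.007],[0,0,-0.008],[0,0,-0.008]], rotation=[[0,0,0],[0,0,0],[0,0,0],[0,0,0],[0,0,0],[0,0,0],[0,0,0],[0,0,0]])

```text
clock: 18.4
eef_pos: [0.5636, -0.045, 0.1075]
tool_rot: [-0.614, 0.789, -0.001, 0.001]
ft_force: [0.1, -0.6, -0.9]
grip_width: 0.0154
grasp_force: 58.5
```

Request:
drive_tool(slide=[[0,0,-0.001],[0,0,-0.002],[0,0,-0.003],[0,0,-0.004],[0,0,-0.005],[0,0,-0.006],[0,0,-0.006],[0,0,-0.006]], rotation=[[0,0,0],[0,0,0],[0,0,0],[0,0,0],[0,0,0],[0,0,0],[0,0,0],[0,0,0]])

```text
clock: 19.4
eef_pos: [0.5635, -0.045, 0.1088]
tool_rot: [-0.614, 0.789, -0.001, 0.001]
ft_force: [0.7, 0.1, -5.6]
grip_width: 0.0158
grasp_force: 58.5
```

```bash
python3 -c "
from h import *
a=np.radians(-13.7)
mv([.5313+.033*np.cos(a),-.0373+.033*np.sin(a),.1055],256.3)"
```

```text
t 19.4 pos [ 0.5635 -0.045   0.1088] psi -104.24 z [ 1.9e-03 -1.0e-04 -1.0e+00] q6 -1.4 F [ 0.7   0.12 -5.63] T [-0.13  -0.408  0.038] w 0.0158 g 58.5
slide [0.0006 0.0005 0.0132] rot [-0.0037  0.0007 -0.0189]
```

Request:
drive_tool(slide=[[0,0,-0.001],[0,0,-0.002],[0,0,-0.003],[0,0,-0.004],[0,0,-0.005],[0,0,-0.006],[0,0,-0.006],[0,0,-0.006]], rotation=[[0,0,0],[0,0,0],[0,0,0],[0,0,0],[0,0,0],[0,0,0],[0,0,0],[0,0,0]])

```text
clock: 20.4
eef_pos: [0.5635, -0.045, 0.1105]
tool_rot: [-0.614, 0.789, -0.001, 0.001]
ft_force: [1.9, -0.2, -10.5]
grip_width: 0.0151
grasp_force: 58.6
```

Request:
drive_tool(slide=[[0,0,-0.001],[0,0,-0.002],[0,0,-0.003],[0,0,-0.004],[0,0,-0.005],[0,0,-0.006],[0,0,-0.006],[0,0,-0.006]], rotation=[[0,0,0],[0,0,0],[0,0,0],[0,0,0],[0,0,0],[0,0,0],[0,0,0],[0,0,0]])

```text
clock: 21.4
eef_pos: [0.5636, -0.0449, 0.1127]
tool_rot: [-0.614, 0.789, -0.001, 0.001]
ft_force: [-0.8, 0.3, -2.5]
grip_width: 0.0155
grasp_force: 59.8
```

Request:
drive_tool(slide=[[0,0,-0.001],[0,0,-0.002],[0,0,-0.003],[0,0,-0.004],[0,0,-0.005],[0,0,-0.006],[0,0,-0.007],[0,0,-0.008]], rotation=[[0,0,0],[0,0,0],[0,0,0],[0,0,0],[0,0,0],[0,0,0],[0,0,0],[0,0,0]])

```text
clock: 22.4
eef_pos: [0.5634, -0.045, 0.1138]
tool_rot: [-0.614, 0.789, -0.001, 0.001]
ft_force: [0.0, 0.4, -6.6]
grip_width: 0.015
grasp_force: 59.3
```

Request:
drive_tool(slide=[[0,0,-0.001],[0,0,-0.002],[0,0,-0.003],[0,0,-0.004],[0,0,-0.005],[0,0,-0.006],[0,0,-0.007],[0,0,-0.008]], rotation=[[0,0,0],[0,0,0],[0,0,0],[0,0,0],[0,0,0],[0,0,0],[0,0,0],[0,0,0]])

```text
clock: 23.4
eef_pos: [0.5637, -0.045, 0.116]
tool_rot: [-0.614, 0.789, -0.001, 0.001]
ft_force: [1.4, -0.4, -4.0]
grip_width: 0.0154
grasp_force: 59.6
```

```bash
python3 -c "
from h import *
a=np.radians(-13.7)
mv([.5313+.033*np.cos(a),-.0373+.033*np.sin(a),.1055],256.3)
c=cam('side');im=c['image'];p=proj(c,[.545,-.043,.045]);u0,v0=(p-[32,24]).astype(int);print(u0,v0)
save(cv2.resize(im[v0:v0+48,u0:u0+64],None,fx=10,fy=10,interpolation=cv2.INTER_CUBIC),'a5.png')"
```

```text
t 23.4 pos [ 0.5637 -0.045   0.116 ] psi -104.24 z [ 0.0023 -0.     -1.    ] q6 -1.4 F [ 1.35 -0.37 -4.04] T [ 0.024 -0.146  0.006] w 0.0154 g 59.6
slide [0.0008 0.0011 0.0419] rot [-0.0045  0.0011 -0.0189]
342 198
```

View pics/a5.png

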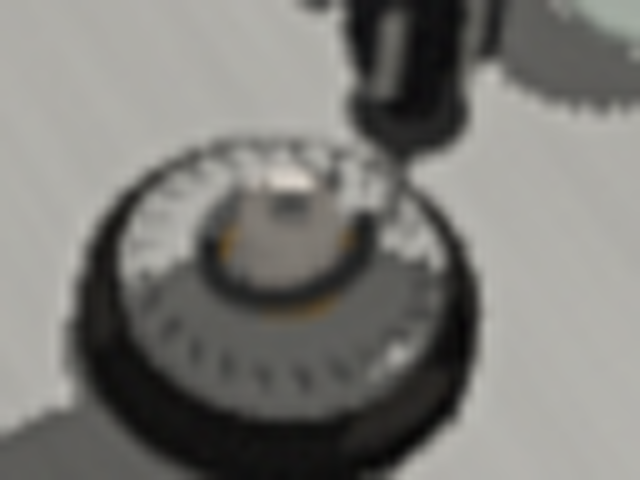

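The picture shows the ring tilting, with its end at (365,220) up on the foot. I'll keep lifting.

Request:
drive_tool(slide=[[0,0,-0.001],[0,0,-0.002],[0,0,-0.003],[0,0,-0.004],[0,0,-0.005],[0,0,-0.006],[0,0,-0.007],[0,0,-0.008]], rotation=[[0,0,0],[0,0,0],[0,0,0],[0,0,0],[0,0,0],[0,0,0],[0,0,0],[0,0,0]])

```text
clock: 24.45
eef_pos: [0.5634, -0.0449, 0.1179]
tool_rot: [-0.614, 0.789, -0.0, 0.001]
ft_force: [0.6, 0.4, -5.3]
grip_width: 0.0153
grasp_force: 59.5
```

Request:
drive_tool(slide=[[0,0,-0.001],[0,0,-0.002],[0,0,-0.003],[0,0,-0.004],[0,0,-0.005],[0,0,-0.006],[0,0,-0.007],[0,0,-0.008]], rotation=[[0,0,0],[0,0,0],[0,0,0],[0,0,0],[0,0,0],[0,0,0],[0,0,0],[0,0,0]])

```text
clock: 25.45
eef_pos: [0.5637, -0.0451, 0.1202]
tool_rot: [-0.614, 0.789, -0.001, 0.001]
ft_force: [0.2, -0.9, -1.7]
grip_width: 0.0154
grasp_force: 60.0
```

```bash
cat >> h.py <<'E'
def ringmap():
    """side+top depth points of the ring annulus by world angle"""
    for n in('top','side'):
        c=cam(n);W=cloud(c);w=W.reshape(-1,3);g=c['image'].mean(-1).ravel()
        d=w[:,:2]-[.5313,-.0373];r=np.hypot(*d.T);a=np.degrees(np.arctan2(d[:,1],d[:,0]))
        m=(r>.019)&(r<.0275)&(w[:,2]>.036)&(w[:,2]<.07)&(g<105)
        print(n,' '.join(f'{k}:{np.median(w[m&(abs(a-k)<10),2])*1000:.0f}({(m&(abs(a-k)<10)).sum()})' for k in range(-170,180,20) if (m&(abs(a-k)<10)).any()))
E
python3 -c "
from h import *
mv([.59,-.05,.115],256.3);ringmap()"
```

```text
t 25.45 pos [ 0.5637 -0.0451  0.1202] psi -104.25 z [ 2.6e-03 -2.0e-04 -1.0e+00] q6 -1.4 F [ 0.16 -0.87 -1.73] T [-0.105 -0.188  0.02 ] w 0.0154 g 60.0
slide [-0.0068 -0.1066  0.021 ] rot [-0.0052  0.0009 -0.0191]
top -170:43(10) -150:46(9) -130:46(9) -110:51(8) -90:50(5) -10:52(5) 10:41(1) 30:49(3) 50:51(12) 70:46(12) 90:46(10) 110:40(11) 130:40(9) 150:39(10) 170:41(9)
side -170:45(10) -150:44(8) -130:46(9) -110:49(10) -90:51(8) -70:53(5) -50:54(12) -30:56(3) -10:57(4) 10:54(1) 30:53(2) 110:44(5) 130:44(5) 150:44(7) 170:43(6)
```

Request:
drive_tool(slide=[[0,0,-0.001],[0,0,-0.002],[0,0,-0.003],[0,0,-0.004],[0,0,-0.005],[0,0,-0.006],[0,0,-0.006],[0,0,-0.006]], rotation=[[0,0,0],[0,0,0],[0,0,0],[0,0,0],[0,0,0],[0,0,0],[0,0,0],[0,0,0]])

```text
clock: 26.55
eef_pos: [0.5634, -0.045, 0.1214]
tool_rot: [-0.614, 0.789, -0.001, 0.001]
ft_force: [-0.3, -0.0, -3.4]
grip_width: 0.0154
grasp_force: 59.9
```

Request:
drive_tool(slide=[[0,0,0.005],[0,0,0.01],[0,0,0.015],[0,0,0.02],[0,0,0.02],[0,0,0.02],[0,0,0.02],[0,0,0.02]], rotation=[[0,0,0],[0,0,0],[0,0,0],[0,0,0],[0,0,0],[0,0,0],[0,0,0],[0,0,0]])

```text
clock: 27.55
eef_pos: [0.5636, -0.045, 0.1166]
tool_rot: [-0.614, 0.789, -0.001, 0.001]
ft_force: [-0.6, -0.6, -0.9]
grip_width: 0.0155
grasp_force: 59.9
```

```bash
python3 -c "
from h import *
mv([.59,-.05,.115],256.3);ringmap()"
```

```text
t 27.55 pos [ 0.5636 -0.045   0.1166] psi -104.24 z [ 2.3e-03 -1.0e-04 -1.0e+00] q6 -1.4 F [-0.62 -0.62 -0.85] T [ 0.038 -0.03  -0.036] w 0.0155 g 59.9
slide [-0.0066 -0.1073  0.0065] rot [-0.0045  0.0009 -0.0189]
top -170:43(10) -150:46(10) -130:47(7) -110:49(7) -90:49(4) -10:51(5) 10:37(1) 30:46(4) 50:49(11) 70:46(12) 90:44(9) 110:43(10) 130:41(9) 150:42(10) 170:42(9)
side -170:43(9) -150:44(9) -130:45(6) -110:48(9) -90:51(10) -70:51(7) -50:52(9) -30:54(4) -10:56(5) 10:51(1) 30:56(2) 50:55(1) 90:42(1) 110:42(6) 130:45(5) 150:44(6) 170:43(6)
```

Request:
drive_tool(slide=[[0,-0.01,0],[0,-0.02,0],[0,-0.03,0],[0,-0.045,0],[0,-0.06,0],[0,-0.08,0],[0,-0.1,-0.03],[0,-0.1,-0.1]], rotation=[[0,0,0],[0,0,0],[0,0,0],[0,0,0],[0,0,0],[0,0,0],[0,0,0],[0,0,0]])

```text
clock: 28.65
eef_pos: [0.5877, -0.0512, 0.1413]
tool_rot: [-0.614, 0.789, -0.0, 0.0]
ft_force: [-0.2, 0.8, -0.6]
grip_width: 0.0153
grasp_force: 59.9
```

```bash
python3 -c "
from h import *
mv([.4687,-.2415,.171],112.5);
a=[]
for n in('top','side'):
    c=cam(n);im=c['image'];u0,v0=(proj(c,[.5313,-.0373,.045])-[18,22]).astype(int)
    a.append(cv2.resize(im[v0:v0+44,u0:u0+36],None,fx=11,fy=11,interpolation=cv2.INTER_CUBIC))
save(np.hstack(a),'a6.png');ringmap()"
```

```text
t 28.65 pos [ 0.5877 -0.0512  0.1413] psi -104.25 z [ 6.e-04  1.e-04 -1.e+00] q6 -1.41 F [-0.16  0.84 -0.6 ] T [-0.024 -0.033  0.03 ] w 0.0153 g 59.9
slide [ 0.8547  0.2739 -0.119 ] rot [1.0000e-04 1.5000e-03 5.0003e+00]
top -170:41(9) -150:46(11) -130:46(7) -110:48(8) -90:51(7) -70:50(6) -50:55(7) -30:54(6) -10:53(9) 30:50(4) 50:49(10) 70:46(11) 90:44(10) 110:43(11) 130:41(10) 150:41(10) 170:42(7)
side -170:44(6) -150:47(10) -130:46(9) -110:48(7) -90:49(9) -70:49(10) -50:55(8) -30:55(5) -10:57(4) 90:46(1) 110:45(7) 130:45(6) 150:43(6) 170:43(6)
```

View pics/a6.png

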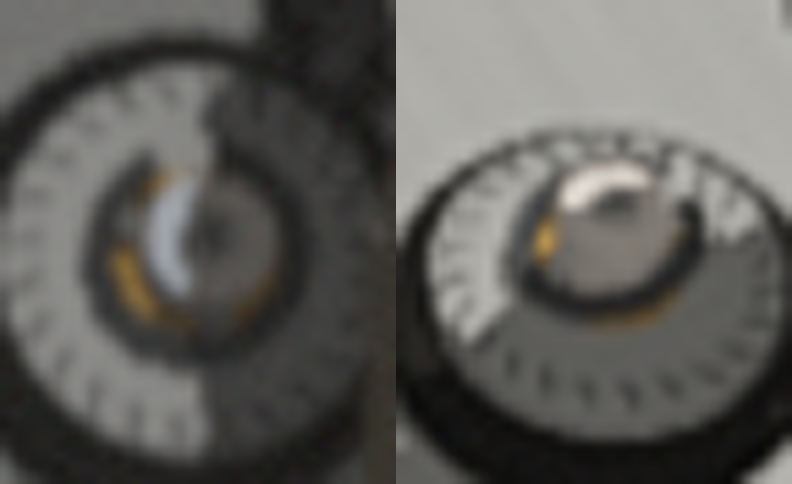

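```bash
python3 -c "
from h import *
def fit(w,g,off,n):
    d=w[:,:2]-[.5313,-.0373];r=np.hypot(*d.T)
    m=(r>.0195)&(r<.0268)&(w[:,2]>.036)&(w[:,2]<.064)&(g<100)
    A=np.c_[d[m],np.ones(m.sum())];b=w[m,2]
    for _ in range(4):
        x,*_=np.linalg.lstsq(A,b,rcond=None);e=abs(A@x-b);k=e<.0045;A,b=A[k],b[k]
    s=lambda t,r=.023:1000*(r*np.cos(np.radians(t))*x[0]+r*np.sin(np.radians(t))*x[1]+x[2])
    print(n,len(b),'slopes deg',np.degrees(np.arctan(x[:2])).round(1),'top z: ctr %.1f back(188) %.1f  +66: %.1f -54: %.1f a %.1f b %.1f rms %.1f'%(x[2]*1e3,s(188),s(66),s(-54),s(30),s(-14),1000*np.std(A@x-b)))
for n in('top','side'):
    z=np.load(n+'0.npz');fit(z['W'].reshape(-1,3),z['im'].mean(-1).ravel(),0,n+' start')
    c=cam(n);fit(cloud(c).reshape(-1,3),c['image'].mean(-1).ravel(),0,n+' now')
"
```

```text
top start 122 slopes deg [ 1.8 -0. ] top z: ctr 41.9 back(188) 41.2  +66: 42.2 -54: 42.4 a 42.5 b 42.6 rms 2.1
top now 123 slopes deg [12.6 -8. ] top z: ctr 47.3 back(188) 42.6  +66: 46.4 -54: 52.9 a 50.1 b 53.1 rms 2.0
side start 59 slopes deg [3.1 0. ] top z: ctr 43.4 back(188) 42.1  +66: 43.9 -54: 44.1 a 44.4 b 44.6 rms 2.1
side now 58 slopes deg [14.  -4.7] top z: ctr 49.0 back(188) 43.6  +66: 49.6 -54: 53.9 a 53.0 b 55.0 rms 2.0
```

The left (top) view shows the gap at (185,140), and the right (side) view shows the end at (690,215) raised. The plane fit puts end b well clear (ring top about 54 mm), but the +60 nose side is lower, at about 48 mm. I'll nudge end a up gently too.

```bash
python3 -c "
from h import *
mv([.5799,-.0176,.1113],284.4)"
```

```text
t 28.95 pos [ 0.5874 -0.0511  0.1411] psi -104.24 z [ 0.0013 -0.     -1.    ] q6 -1.41 F [-0.1  -0.02 -1.43] T [-0.001 -0.03   0.014] w 0.0149 g 60.0
slide [-0.1226  0.0622  0.119 ] rot [-0.0026 -0.     -0.9998]
```

Request:
drive_tool(slide=[[-0.03,0.0,0],[-0.06,0.01,0],[-0.09,0.03,0.02],[-0.12,0.05,0.05],[-0.123,0.062,0.08],[-0.123,0.062,0.11],[-0.123,0.062,0.119],[-0.123,0.062,0.119]], rotation=[[0,0,-0.16],[0,0,-0.33],[0,0,-0.5],[0,0,-0.67],[0,0,-0.84],[0,0,-1],[0,0,-1],[0,0,-1]])

```text
clock: 29.95
eef_pos: [0.5801, -0.0176, 0.1114]
tool_rot: [0.79, -0.613, 0.001, -0.0]
ft_force: [-1.2, 0.8, -0.4]
grip_width: 0.0149
grasp_force: 60.1
```

```bash
python3 -c "
from h import *
mv([.5605,-.0226,.1113],284.4)"
```

```text
t 29.95 pos [ 0.5801 -0.0176  0.1114] psi -75.66 z [ 0.0013 -0.     -1.    ] q6 -1.85 F [-1.18  0.79 -0.4 ] T [-0.02  -0.003  0.049] w 0.0149 g 60.1
slide [0.0002 0.0808 0.0003] rot [-0.0024 -0.0007 -0.0022]
```

Request:
drive_tool(slide=[[0,0.01,0],[0,0.02,0],[0,0.03,0],[0,0.04,0],[0,0.052,0],[0,0.063,0],[0,0.073,0],[0,0.08,0]], rotation=[[0,0,0],[0,0,0],[0,0,0],[0,0,0],[0,0,0],[0,0,0],[0,0,0],[0,0,0]])

```text
clock: 30.95
eef_pos: [0.5608, -0.0226, 0.1118]
tool_rot: [0.79, -0.613, 0.001, -0.001]
ft_force: [0.8, 0.4, -0.5]
grip_width: 0.0154
grasp_force: 60.1
```

Request:
drive_tool(slide=[[0,0,-0.001],[0,0,-0.003],[0,0,-0.004],[0,0,-0.006],[0,0,-0.008],[0,0,-0.009],[0,0,-0.01],[0,0,-0.01]], rotation=[[0,0,0],[0,0,0],[0,0,0],[0,0,0],[0,0,0],[0,0,0],[0,0,0],[0,0,0]])

```text
clock: 31.95
eef_pos: [0.561, -0.0225, 0.1143]
tool_rot: [0.79, -0.613, 0.001, -0.001]
ft_force: [0.9, -0.1, -1.4]
grip_width: 0.0154
grasp_force: 60.1
```

Request:
drive_tool(slide=[[0,0,-0.001],[0,0,-0.003],[0,0,-0.004],[0,0,-0.005],[0,0,-0.006],[0,0,-0.007],[0,0,-0.008],[0,0,-0.008]], rotation=[[0,0,0],[0,0,0],[0,0,0],[0,0,0],[0,0,0],[0,0,0],[0,0,0],[0,0,0]])

```text
clock: 32.95
eef_pos: [0.5608, -0.0225, 0.1161]
tool_rot: [0.79, -0.613, 0.001, -0.001]
ft_force: [0.6, -0.4, -1.9]
grip_width: 0.0154
grasp_force: 60.0
```

Request:
drive_tool(slide=[[0,0,-0.001],[0,0,-0.002],[0,0,-0.004],[0,0,-0.005],[0,0,-0.006],[0,0,-0.007],[0,0,-0.008],[0,0,-0.008]], rotation=[[0,0,0],[0,0,0],[0,0,0],[0,0,0],[0,0,0],[0,0,0],[0,0,0],[0,0,0]])

```text
clock: 33.95
eef_pos: [0.5613, -0.0225, 0.1185]
tool_rot: [0.79, -0.613, 0.001, -0.001]
ft_force: [0.5, 0.1, -2.0]
grip_width: 0.0151
grasp_force: 60.0
```

Request:
drive_tool(slide=[[0,0,-0.001],[0,0,-0.002],[0,0,-0.004],[0,0,-0.005],[0,0,-0.006],[0,0,-0.007],[0,0,-0.008],[0,0,-0.008]], rotation=[[0,0,0],[0,0,0],[0,0,0],[0,0,0],[0,0,0],[0,0,0],[0,0,0],[0,0,0]])

```text
clock: 34.95
eef_pos: [0.561, -0.0225, 0.1203]
tool_rot: [0.79, -0.613, 0.001, -0.001]
ft_force: [0.5, 0.3, -1.2]
grip_width: 0.0154
grasp_force: 60.0
```

```bash
python3 -c "
from h import *
mv([.5605,-.0226,.1113],284.4);ringmap()"
```

```text
t 34.95 pos [ 0.561  -0.0225  0.1203] psi -75.6 z [ 2.2e-03 -1.0e-04 -1.0e+00] q6 -1.86 F [ 0.52  0.31 -1.24] T [-0.012 -0.034 -0.014] w 0.0154 g 60.0
slide [-0.0002  0.0019  0.036 ] rot [-0.0042 -0.0013  0.0001]
top -170:42(6) 10:37(3) 30:55(5) 50:55(9) 70:53(9) 90:48(11) 110:46(9) 130:44(10) 150:40(8) 170:41(9)
side -170:42(7) -150:42(8) -130:44(7) -110:47(7) -90:46(9) -70:53(6) -50:54(7) -30:57(4) -10:58(4) 10:56(2) 30:59(5) 50:57(4) 70:51(3) 90:53(5) 110:47(4) 130:45(10) 150:43(4) 170:42(9)
```

Request:
drive_tool(slide=[[0,0,0.008],[0,0,0.016],[0,-0.01,0.018],[0,-0.03,0.018],[0,-0.05,0.018],[0,-0.08,0.018],[0,-0.11,0],[0,-0.13,-0.1]], rotation=[[0,0,0],[0,0,0],[0,0,0],[0,0,0],[0,0,0],[0,0,0],[0,0,0],[0,0,0]])

```text
clock: 36.05
eef_pos: [0.5917, -0.0142, 0.144]
tool_rot: [0.79, -0.613, -0.001, 0.001]
ft_force: [-0.4, -0.3, -0.7]
grip_width: 0.0155
grasp_force: 60.0
```

```bash
python3 -c "
from h import *
mv([.4687,-.2415,.172],112.5);ringmap()"
```

```text
t 36.05 pos [ 0.5917 -0.0142  0.144 ] psi -75.59 z [-1.9e-03  1.0e-04 -1.0e+00] q6 -1.85 F [-0.45 -0.34 -0.75] T [ 0.017  0.014 -0.013] w 0.0155 g 60.0
slide [ 0.7582  0.7029 -0.1111] rot [ 2.000e-03 -5.300e-03  6.001e+00]
top 30:54(4) 50:53(8) 70:50(12) 90:47(10) 110:44(9) 130:41(10) 150:43(8)
side -170:44(6) -150:42(8) -130:46(6) -110:45(11) -90:50(9) -70:53(7) -50:55(8) -30:54(5) -10:56(6) 30:55(2) 50:53(3) 70:54(4) 90:49(5) 110:48(6) 130:45(10) 150:43(5) 170:42(8)
```

Request:
drive_tool(slide=[[0.04,0.03,-0.08],[0.14,0.13,-0.111],[0.24,0.23,-0.111],[0.34,0.32,-0.111],[0.44,0.42,-0.111],[0.55,0.51,-0.111],[0.66,0.61,-0.111],[0.758,0.703,-0.111]], rotation=[[0,0,0.125],[0,0,0.25],[0,0,0.375],[0,0,0.5],[0,0,0.625],[0,0,0.75],[0,0,0.875],[0,0,1]])

```text
clock: 37.15
eef_pos: [0.4685, -0.2427, 0.1723]
tool_rot: [-0.613, 0.79, -0.001, 0.001]
ft_force: [0.0, -0.2, -0.7]
grip_width: 0.0157
grasp_force: 60.1
```

Request:
drive_tool(slide=[[0,0,0],[0,0,0],[0,0,0],[0,0,0],[0,0,0],[0,0,0],[0,0,0],[0,0,0]], rotation=[[0,0,0.125],[0,0,0.25],[0,0,0.375],[0,0,0.5],[0,0,0.625],[0,0,0.75],[0,0,0.875],[0,0,1]])

```text
clock: 38.15
eef_pos: [0.4691, -0.2416, 0.1723]
tool_rot: [-0.399, 0.917, -0.0, 0.001]
ft_force: [-0.3, -0.0, -0.9]
grip_width: 0.0148
grasp_force: 60.1
```

Request:
drive_tool(slide=[[0,0,0],[0,0,0],[0,0,0],[0,0,0],[0,0,0],[0,0,0],[0,0,0],[0,0,0]], rotation=[[0,0,0.125],[0,0,0.25],[0,0,0.375],[0,0,0.5],[0,0,0.625],[0,0,0.75],[0,0,0.875],[0,0,1]])

```text
clock: 39.15
eef_pos: [0.4691, -0.2416, 0.1723]
tool_rot: [-0.159, 0.987, -0.0, 0.001]
ft_force: [0.7, 1.3, -1.9]
grip_width: 0.0152
grasp_force: 60.1
```

Request:
drive_tool(slide=[[0,0,0],[0,0,0],[0,0,0],[0,0,0],[0,0,0],[0,0,0],[0,0,0],[0,0,0]], rotation=[[0,0,0.125],[0,0,0.25],[0,0,0.375],[0,0,0.5],[0,0,0.625],[0,0,0.75],[0,0,0.875],[0,0,1]])

```text
clock: 40.15
eef_pos: [0.4691, -0.2416, 0.1723]
tool_rot: [0.09, 0.996, 0.0, 0.001]
ft_force: [-0.4, 0.3, -0.9]
grip_width: 0.0152
grasp_force: 60.1
```

Request:
drive_tool(slide=[[0,0,0],[0,0,0],[0,0,0],[0,0,0],[0,0,0],[0,0,0],[0,0,0],[0,0,0]], rotation=[[0,0,0.125],[0,0,0.25],[0,0,0.375],[0,0,0.5],[0,0,0.625],[0,0,0.75],[0,0,0.875],[0,0,1]])

```text
clock: 41.15
eef_pos: [0.4691, -0.2416, 0.1723]
tool_rot: [0.333, 0.943, 0.0, 0.001]
ft_force: [-0.3, 0.3, -0.7]
grip_width: 0.0152
grasp_force: 60.1
```

```bash
python3 -c "
from h import *
mv([.4687,-.2416,.1455],112.5)"
```

```text
t 41.15 pos [ 0.4691 -0.2416  0.1723] psi 141.05 z [ 1.8e-03  1.0e-04 -1.0e+00] q6 0.2 F [-0.31  0.33 -0.71] T [-0.013  0.018 -0.05 ] w 0.0152 g 60.1
slide [ 0.0013 -0.0011  0.1072] rot [0.003  0.002  0.9964]
```

Request:
drive_tool(slide=[[0,0,0],[0,0,0],[0,0,0.02],[0,0,0.04],[0,0,0.06],[0,0,0.08],[0,0,0.1],[0.001,-0.001,0.107]], rotation=[[0,0,0.25],[0,0,0.5],[0,0,0.75],[0.003,0.002,1],[0.003,0.002,1],[0.003,0.002,1],[0.003,0.002,1],[0.003,0.002,1]])

```text
clock: 42.15
eef_pos: [0.4687, -0.2416, 0.1456]
tool_rot: [0.555, 0.832, 0.0, -0.0]
ft_force: [-1.9, -0.3, -1.0]
grip_width: 0.0151
grasp_force: 60.1
```

Request:
drive_tool(slide=[[0,0,0.02],[0,0,0.05],[0,0,0.08],[0,0,0.11],[0,0,0.14],[0,0,0.17],[0,0,0.19],[0,0,0.2]], rotation=[[0,0,0],[0,0,0],[0,0,0],[0,0,0],[0,0,0],[0,0,0],[0,0,0],[0,0,0]])

```text
clock: 43.15
eef_pos: [0.4688, -0.2417, 0.0957]
tool_rot: [0.555, 0.832, 0.0, -0.0]
ft_force: [-0.2, 0.0, -0.6]
grip_width: 0.0152
grasp_force: 60.1
```

```bash
python3 -c "
from h import *
mv([.4687,-.2416,.0818],112.5)"
```

```text
t 43.15 pos [ 0.4688 -0.2417  0.0957] psi 112.52 z [-1.e-04  1.e-04 -1.e+00] q6 0.7 F [-0.18  0.01 -0.59] T [-0.004  0.022  0.012] w 0.0152 g 60.1
slide [ 0.0004 -0.0002  0.0555] rot [-0.0001 -0.0002  0.0005]
```

Request:
drive_tool(slide=[[0,0,0.01],[0,0,0.02],[0,0,0.03],[0,0,0.038],[0,0,0.044],[0,0,0.05],[0,0,0.054],[0,0,0.055]], rotation=[[0,0,0],[0,0,0],[0,0,0],[0,0,0],[0,0,0],[0,0,0],[0,0,0],[0,0,0]])

```text
clock: 44.15
eef_pos: [0.4689, -0.2417, 0.0823]
tool_rot: [0.555, 0.832, 0.0, 0.0]
ft_force: [-0.1, -0.6, -1.1]
grip_width: 0.0153
grasp_force: 60.1
```

Request:
drive_tool(slide=[[0,0,0],[0,0,0],[0,0,0],[0,0,0],[0,0,-0.05],[0,0,-0.15],[0,0,-0.3],[0,0,-0.45]], rotation=[[0,0,0],[0,0,0],[0,0,0],[0,0,0],[0,0,0],[0,0,0],[0,0,0],[0,0,0]], gripper=1)

```text
clock: 45.15
eef_pos: [0.4689, -0.2417, 0.1968]
tool_rot: [0.555, 0.832, 0.0, 0.001]
ft_force: [1.0, 1.0, 0.0]
grip_width: 0.0853
grasp_force: 0.0
```

```bash
python3 -c "
from h import *
mv([.5313,-.0373,.15],188)
c=cam('top');W=cloud(c).reshape(-1,3);m=(np.hypot(W[:,0]-.4687,W[:,1]+.2415)<.02)&(W[:,2]>.1)&(W[:,2]<.135);print(m.sum(),W[m].mean(0),W[m].max(0))
c=cam('side');W=cloud(c).reshape(-1,3);m=(np.hypot(W[:,0]-.4687,W[:,1]+.2415)<.02)&(W[:,2]>.1)&(W[:,2]<.135);print(m.sum(),W[m].mean(0),W[m].max(0));ringmap()"
```

```text
t 45.15 pos [ 0.4689 -0.2417  0.1968] psi 112.52 z [ 9.e-04 -4.e-04 -1.e+00] q6 0.7 F [1. 1. 0.] T [-0.006 -0.054  0.019] w 0.0853 g 0.0
slide [0.6598 0.5435 0.187 ] rot [ 2.0000e-04  2.2000e-03 -2.6348e+00]
56 [ 0.46767466 -0.23987608  0.11812909] [ 0.47746547 -0.23265037  0.12508317]
67 [ 0.46688151 -0.24419548  0.11577809] [ 0.47990263 -0.23306787  0.12578789]
top -170:40(8) -150:42(9) -130:43(9) -110:46(8) -90:49(6) -70:51(5) -50:52(5) -30:55(4) -10:53(6) 30:53(1) 50:51(11) 70:51(8) 90:48(11) 110:44(10) 130:42(8) 150:40(10) 170:40(8)
side -170:42(5) -150:43(6) -130:45(6) -110:46(7) -90:47(10) -70:50(6) -50:54(8) -30:57(4) -10:58(4) 30:60(1) 50:56(1) 90:50(4) 110:46(6) 130:43(5) 150:43(5) 170:42(9)
```

Request:
drive_tool(slide=[[0.08,0.07,0],[0.16,0.14,0],[0.25,0.21,0],[0.33,0.27,0],[0.41,0.34,0],[0.5,0.41,0],[0.58,0.48,0],[0.66,0.544,0]], rotation=[[0,0,-0.125],[0,0,-0.25],[0,0,-0.375],[0,0,-0.5],[0,0,-0.625],[0,0,-0.75],[0,0,-0.875],[0,0,-1]])

```text
clock: 46.35
eef_pos: [0.5305, -0.0363, 0.1933]
tool_rot: [0.331, 0.943, -0.0, -0.001]
ft_force: [0.1, 0.2, 0.1]
grip_width: 0.0854
grasp_force: 0.0
```

Request:
drive_tool(slide=[[0,0,0.03],[0,0,0.06],[0,0,0.09],[0,0,0.12],[0,0,0.15],[0,0,0.18],[0,0,0.21],[0,0,0.24]], rotation=[[0,0,-0.125],[0,0,-0.25],[0,0,-0.375],[0,0,-0.5],[0,0,-0.625],[0,0,-0.75],[0,0,-0.875],[0,0,-1]])

```text
clock: 47.35
eef_pos: [0.5301, -0.0371, 0.1331]
tool_rot: [0.088, 0.996, -0.0, -0.001]
ft_force: [0.1, -0.2, 1.3]
grip_width: 0.0854
grasp_force: 0.0
```

```bash
python3 -c "
from h import *
mv([.5313,-.0373,.08],188)"
```

```text
t 47.35 pos [ 0.5301 -0.0371  0.1331] psi 169.93 z [-2.8e-03  1.0e-04 -1.0e+00] q6 0.11 F [ 0.08 -0.19  1.28] T [-0.054  0.001 -0.04 ] w 0.0854 g 0.0
slide [-0.0053  0.0003  0.2124] rot [ 0.     -0.0056 -0.6308]
```

Request:
drive_tool(slide=[[-0.005,0,0.05],[-0.005,0,0.1],[-0.005,0,0.16],[-0.005,0,0.22],[-0.005,0,0.28],[-0.005,0,0.33],[-0.005,0,0.37],[-0.005,0,0.395]], rotation=[[0,-0.006,-0.2],[0,-0.006,-0.4],[0,-0.006,-0.63],[0,-0.006,-0.63],[0,-0.006,-0.63],[0,-0.006,-0.63],[0,-0.006,-0.63],[0,-0.006,-0.63]])

```text
clock: 48.35
eef_pos: [0.5325, -0.0375, 0.0354]
tool_rot: [-0.068, 0.998, -0.0, 0.001]
ft_force: [0.3, 0.3, 0.6]
grip_width: 0.0853
grasp_force: 0.0
```

Request:
drive_tool(slide=[[0,0,0],[0,0,0],[0,0,0],[0,0,0],[0,0,0],[0,0,0],[0,0,0],[0,0,0]], rotation=[[0,0,0],[0,0,0],[0,0,0],[0,0,0],[0,0,0],[0,0,0],[0,0,0],[0,0,0]], gripper=0.35)

```text
clock: 49.35
eef_pos: [0.5331, -0.0372, 0.0368]
tool_rot: [-0.069, 0.998, 0.0, 0.002]
ft_force: [-2.4, 1.7, 6.5]
grip_width: 0.0508
grasp_force: 61.7
```

```bash
python3 -c "
from h import *
mv([.5313,-.0373,.034],188)"
```

```text
t 49.35 pos [ 0.5331 -0.0372  0.0368] psi -172.12 z [ 4.6e-03  3.0e-04 -1.0e+00] q6 -0.21 F [-2.4   1.72  6.5 ] T [0.469 0.432 0.06 ] w 0.0508 g 61.7
slide [0.0072 0.0004 0.0113] rot [-0.0006  0.0092 -0.0043]
```

Request:
drive_tool(slide=[[0,0,-0.01],[0,0,-0.02],[0,0,-0.035],[0,0,-0.05],[0,0,-0.07],[0,0,-0.1],[0,0,-0.13],[0,0,-0.16]], rotation=[[0,0,0],[0,0,0],[0,0,0],[0,0,0],[0,0,0],[0,0,0],[0,0,0],[0,0,0]])

```text
clock: 50.35
eef_pos: [0.5328, -0.0374, 0.0769]
tool_rot: [-0.069, 0.998, -0.0, 0.002]
ft_force: [0.2, 0.1, -1.0]
grip_width: 0.0504
grasp_force: 63.2
```

```bash
python3 -c "
from h import *
mv([.4622,.2365,.09],188)
c=cam('side');im=c['image'];p=proj(c,[.5313,-.0373,.07]);u0,v0=(p-[32,24]).astype(int)
save(cv2.resize(im[v0:v0+48,u0:u0+64],None,fx=10,fy=10,interpolation=cv2.INTER_CUBIC),'a7.png')"
```

```text
t 50.35 pos [ 0.5328 -0.0374  0.0769] psi -172.14 z [ 4.2e-03 -2.0e-04 -1.0e+00] q6 -0.21 F [ 0.24  0.09 -1.01] T [0.017 0.034 0.005] w 0.0504 g 63.2
slide [ 0.1296  1.124  -0.0538] rot [-0.0016  0.0082 -0.0047]
```

View pics/a7.png

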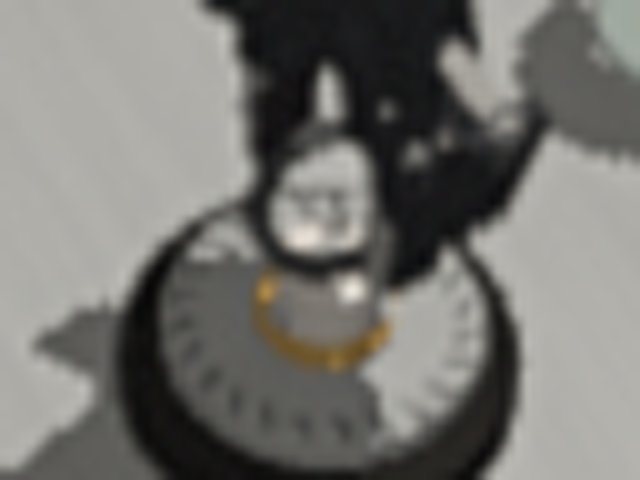

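The ring at (320,265) is gripped and off the shoulder, with the brass now exposed. Next I'll estimate its lean and carry it to the tray.

Request:
drive_tool(slide=[[0,0,-0.05],[0.01,0.05,-0.09],[0.02,0.14,-0.1],[0.03,0.23,-0.1],[0.04,0.32,-0.1],[0.05,0.41,-0.1],[0.06,0.5,-0.1],[0.065,0.6,-0.1]], rotation=[[0,0,0],[0,0,0],[0,0,0],[0,0,0],[0,0,0],[0,0,0],[0,0,0],[0,0,0]])

```text
clock: 51.4
eef_pos: [0.4952, 0.1103, 0.1015]
tool_rot: [-0.069, 0.998, -0.0, 0.002]
ft_force: [0.7, -0.4, -0.8]
grip_width: 0.0503
grasp_force: 63.2
```

```bash
python3 -c "
from h import *
mv([.4622,.2365,.06],188)
o=bot.get_obs();A=R.from_quat(o['tool_rot']).as_matrix()
for n in('side','top'):
    c=cam(n);w=cloud(c).reshape(-1,3);q=(w-o['eef_pos'])@A
    m=(np.hypot(q[:,0],q[:,1])<.029)&(abs(q[:,1])<.024)&(abs(q[:,2])<.035);q=q[m];q=q[np.argsort(q[:,0])]
    print(n,' '.join(f'({a*1e3:.0f},{b*1e3:.0f},{-z*1e3:.0f})' for a,b,z in q))"
```

```text
t 51.4 pos [0.4952 0.1103 0.1015] psi -172.12 z [ 3.7e-03  1.0e-04 -1.0e+00] q6 0.08 F [ 0.67 -0.39 -0.81] T [0.084 0.012 0.035] w 0.0503 g 63.2
slide [0.0623 0.5183 0.1657] rot [-0.0007  0.0073 -0.0041]
side (-9,21,17) (-9,14,18) (-8,18,16) (-6,16,14) (-6,21,10) (-6,21,19) (-4,19,17) (-2,21,13) (-0,17,12) (3,19,13) (3,24,4) (5,21,12) (9,20,10) (9,-23,23) (9,-23,19) (10,-14,11) (10,-20,17) (11,17,5) (11,23,26) (11,17,10) (13,-18,12) (14,-14,9) (14,18,7) (14,23,3) (15,22,33) (15,22,8) (15,-21,12) (15,-22,8) (16,19,3) (17,-14,11) (17,13,8) (17,-19,12) (17,-20,8) (18,22,1) (18,-10,8) (19,10,8) (19,-18,12) (20,8,6) (20,-19,9) (21,-14,9) (21,-9,9) (21,12,7) (21,-4,9) (21,11,4) (22,-10,6) (22,0,10) (22,5,1) (22,-6,2) (22,5,6) (22,-11,3) (22,-17,8) (23,15,6) (23,-3,5) (23,-8,9) (25,6,6) (25,11,7) (26,-6,13) (26,-6,5) (26,4,5) (28,-4,8)
top
```

Request:
drive_tool(slide=[[0.01,0.08,0],[0.02,0.16,0],[0.03,0.24,0],[0.04,0.32,0],[0.05,0.4,0.02],[0.06,0.46,0.06],[0.062,0.5,0.1],[0.062,0.518,0.16]], rotation=[[0,0.05,0],[0,0.1,0],[0,0.15,0],[0,0.2,0],[0,0.25,0],[0,0.25,0],[0,0.25,0],[0,0.25,0]])

```text
clock: 52.5
eef_pos: [0.4627, 0.2356, 0.0599]
tool_rot: [-0.069, 0.996, -0.005, -0.061]
ft_force: [0.1, 0.1, -0.1]
grip_width: 0.0503
grasp_force: 63.2
```

```bash
python3 -c "
from h import *
mv([.4622,.2365,.014],188,7);mv([.4622,.2365,.004],188,7)"
```

```text
t 52.5 pos [0.4627 0.2356 0.0599] psi -172.11 z [-0.1199 -0.0175 -0.9926] q6 0.31 F [ 0.12  0.09 -0.06] T [-0.014 -0.083  0.025] w 0.0503 g 63.2
slide [-0.0209  0.004   0.1823] rot [-0.0013  0.0014 -0.0038]
t 52.5 pos [0.4627 0.2356 0.0599] psi -172.11 z [-0.1199 -0.0175 -0.9926] q6 0.31 F [ 0.12  0.09 -0.06] T [-0.014 -0.083  0.025] w 0.0503 g 63.2
slide [-0.0258  0.004   0.222 ] rot [-0.0013  0.0014 -0.0038]
```

Request:
drive_tool(slide=[[-0.004,0,0.03],[-0.007,0,0.06],[-0.01,0,0.09],[-0.013,0,0.12],[-0.016,0,0.14],[-0.018,0,0.16],[-0.02,0,0.175],[-0.021,0,0.182]], rotation=[[0,0,0],[0,0,0],[0,0,0],[0,0,0],[0,0,0],[0,0,0],[0,0,0],[0,0,0]])

```text
clock: 53.5
eef_pos: [0.4626, 0.235, 0.0148]
tool_rot: [-0.068, 0.996, -0.005, -0.061]
ft_force: [-0.1, 0.5, 0.3]
grip_width: 0.0507
grasp_force: 63.2
```

Request:
drive_tool(slide=[[0,0,0.004],[-0.001,0,0.008],[-0.001,0,0.012],[-0.002,0,0.016],[-0.003,0,0.02],[-0.003,0,0.024],[-0.003,0,0.028],[-0.004,0,0.03]], rotation=[[0,0,0],[0,0,0],[0,0,0],[0,0,0],[0,0,0],[0,0,0],[0,0,0],[0,0,0]])

```text
clock: 54.5
eef_pos: [0.4626, 0.235, 0.0073]
tool_rot: [-0.068, 0.996, -0.005, -0.061]
ft_force: [0.8, 0.4, -1.0]
grip_width: 0.0505
grasp_force: 63.2
```

Go down 3 mm more, then open and rise.

Request:
drive_tool(slide=[[0,0,0.002],[0,0,0.004],[-0.001,0,0.006],[-0.001,0,0.008],[-0.001,0,0.01],[-0.001,0,0.012],[-0.001,0,0.012],[-0.001,0,0.012]], rotation=[[0,0,0],[0,0,0],[0,0,0],[0,0,0],[0,0,0],[0,0,0],[0,0,0],[0,0,0]])

```text
clock: 55.5
eef_pos: [0.4626, 0.235, 0.0044]
tool_rot: [-0.068, 0.996, -0.005, -0.061]
ft_force: [0.1, 0.4, -0.6]
grip_width: 0.0509
grasp_force: 63.2
```

Request:
drive_tool(slide=[[0,0,0],[0,0,0],[0,0,0],[0,0,0],[0,0,0],[0,0,0],[0,0,0],[0,0,0]], rotation=[[0,0,0],[0,0,0],[0,0,0],[0,0,0],[0,0,0],[0,0,0],[0,0,0],[0,0,0]], gripper=1)

```text
clock: 56.5
eef_pos: [0.4626, 0.235, 0.0044]
tool_rot: [-0.068, 0.996, -0.005, -0.061]
ft_force: [0.7, -0.6, -0.4]
grip_width: 0.0853
grasp_force: 0.0
```

Request:
drive_tool(slide=[[0,0,-0.03],[0,0,-0.08],[0,0,-0.15],[0,0,-0.25],[0,0,-0.35],[0,0,-0.45],[0,0,-0.55],[0,0,-0.6]], rotation=[[0,0,0],[0,0,0],[0,0,0],[0,0,0],[0,0,0],[0,0,0],[0,0,0],[0,0,0]])

```text
clock: 57.5
eef_pos: [0.4816, 0.238, 0.1557]
tool_rot: [-0.068, 0.996, -0.004, -0.059]
ft_force: [0.2, 0.3, -0.3]
grip_width: 0.085
grasp_force: 0.0
```

```bash
python3 -c "
from h import *
mv([.4622,.2365,.15],188)
c=cam('side');W=cloud(c);im=c['image'];u0,v0=(proj(c,[.4622,.2365,.01])-[30,22]).astype(int)
a=cv2.resize(im[v0:v0+45,u0:u0+60],(400,300),interpolation=cv2.INTER_CUBIC)
u1,v1=(proj(c,[.4687,-.2415,.09])-[30,25]).astype(int)
b=cv2.resize(im[v1:v1+45,u1:u1+60],(400,300),interpolation=cv2.INTER_CUBIC)
save(np.hstack([a,b]),'a8.png')
w=W.reshape(-1,3);g=im.mean(-1).ravel();m=(abs(w[:,0]-.4622)<.055)&(abs(w[:,1]-.2365)<.075)&(w[:,2]<.035)&(g<110);p=w[m];print(m.sum(),p.mean(0),p.min(0),p.max(0))"
```

```text
t 57.5 pos [0.4816 0.238  0.1557] psi -172.14 z [-0.1169 -0.0157 -0.993 ] q6 0.3 F [ 0.15  0.26 -0.31] T [-0.026 -0.11   0.04 ] w 0.085 g 0.0
slide [0.0746 0.0047 0.0319] rot [ 0.0011 -0.2364 -0.0049]
91 [0.45352426 0.2299475  0.00647114] [ 0.41552265  0.16839688 -0.00094011] [0.4887174  0.29694024 0.01233582]
```

View pics/a8.png

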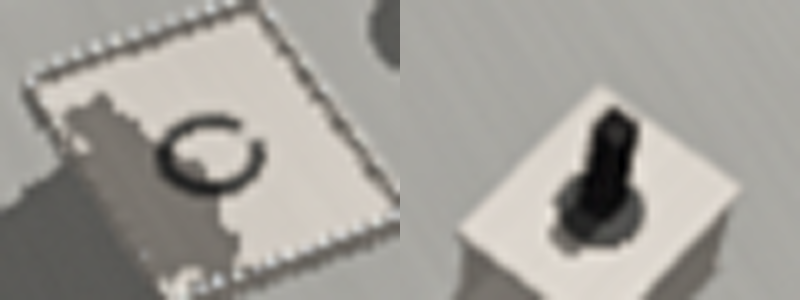

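The left view shows the ring lying flat in the small tray at (212,155). The right view shows the pick upright in its stand at (605,170). I'm handing in the job.

```bash
python3 -c "
from workcell import bot
print(bot.job_done())"
```

```text
the job is handed in; nothing more can be done
None
```

The ring was levered out with the pick (peak reading about 10.5 N, both ends raised), lifted off the hub, and lies flat in the small aluminium tray; the pick is back upright in its stand, I did not go near the tamper, glass or jug, and I handed in at about 57.6 s.

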